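# Feel the cuvette gap of an opened bench analyser with a feeler blade

### The arm

A 6-joint arm with a two-finger parallel gripper is mounted at the origin on the work surface. World frame = base frame: x ahead of the robot, y to its left, z up, the work surface at z = 0. Lengths are in m, angles in rad, forces in N, time in s.
With the tool pointing down it reaches from about 0.35 to 0.875 m from the base axis. Payload 15.5 kg.
Tool frame: the origin (TCP) lies at the very end of the fingers, on their centre line; the grasp point (between the pads) lies 19 mm behind it; z points along the fingers, y is the line along which they close (so a half turn about z gives the same grasp; the last joint's range is limited). The gripper opens to 85 mm and grips with 20 to 120 N. Pads are 22 mm wide; open, the fingers measure 114 mm over their backs; the gripper's body (76 mm by 85 mm) begins 54 mm behind the grasp point. The pads swing forward as they close: fully open they stand 13 mm farther back than shut.
Start: joints at [-1.367, 0.494, 1.345, -0, 1.302, -0.096], TCP at [0.184, -0.597, 0.231] pointing down, gripper open.
Joint ranges: [-2.91, 2.91], [-0.82, 2.16], [0.22, 2.67], [-1.22, 4.37], [0.12, 2.79], [-3.08, 3.08]. Speed limits (rad/s): [1.89, 1.89, 2.57, 3.01, 3.01, 3.01].

### API

Orientations are given as a unit quaternion [w, x, y, z].
In Python, from station import env, optics gives the robot as it stands. The module is installed in compiled form; this text tells all that it offers.
- The arm moves only by the tool move_arm, never from a script. Its argument "rows" is a list of rows, each a list of 3 entries, a list of its own where there are three numbers: the finger opening in m, from 0 to 0.0854, then the shift along the tool's x, y, z in m, then the turn about the tool's z in rad. A call has 1 to 8 rows; each row is the pose to reach, as a shift and turn from the pose commanded when the call began, along the tool's axes at that moment; what a row does not reach only later rows make up. A row lasts 1/12 s, in which the tool goes at most 41.7 mm and 7.16 degrees, less where a joint would pass 70% of its speed; a pose out of reach is approached as far as the arm can. A call with a gripper value outside its range is refused whole. The fingers move at their own pace and stop on an object; "force" is the grip in N (left out, the last holds). Time passes only in rows, so rows that repeat a pose let the fingers close. It gives the time, the measured TCP pose, the force, the opening and the grip force at its end, in the units of the state.
- env.state(): the state, without advancing time (a new reading comes with each control period).
- optics.grab_frame(name): name is "scene" or "top"; returns a dict with "frame" (420x560x3 uint8, red, green, blue), "intrinsics" (3x3 intrinsics, pixels), "world_to_cam" (4x4, takes a point from world to camera coordinates). Camera axes: x right, y down, z forward; pixel columns grow to the right and rows downward; lengths in m; the calibration is good to about 2 mm. A picture is of the moment at which its call begins. There is no depth.
- env.close_job(): hands the job in; it is judged then, once.
The state is a dict: "time": time; "joint_pos": joint angles; "qvel": joint speeds; "joint_efforts": joint torques, N m; "ee_pos": TCP position; "tcp_rot": TCP orientation; "force": force on the tool from outside, world axes, zero at the start; "torque": the same for the moment, N m; "grip_width": opening from 0.0 (shut) to 1.0 (fully open); "grip_force": force on a finger pad.
Only numpy, scipy, OpenCV 4.12 (cv2) and the standard library are available. Lean on these libraries where they do the work, as an engineer would, in place of code of your own. Each camera call takes 0.05 s, during which the arm holds its last target. There are 200 camera calls.

### The job

Swing the analyser's probe arm away from the cuvette gap all the way round to its stop, and leave it there. Then take the feeler blade (the gauge with the flat rectangular handle) out of the gauge stand and slide it straight down between the two upright gap plates, gently, until it drags snugly with its tip more than halfway down the plates but clear of the deck. Finish while still holding it there, gripped and motionless, and leave the other gauges and the things on the table where they are.

Things in the scene. Friction and masses are not known exactly. Their poses are not given: they have to be found in the camera images.
- probe_arm (a joint): hinge of the white probe arm on the analyser's steel post, rad. 0: arm points to the analyser's -x, straight over the gap; grows counter-clockwise from above; stop at 1.57, where it points to the analyser's -y. Starts at 0 to 0.35. Stays where it is left (about 0.15 N m of friction, 1.5 N at the knob).
- probe_hinge (a point): point on the vertical hinge axis of the probe arm, 170 mm above the table; its axes are the analyser's. The arm is 30 mm wide, 160 to 180 mm above the table and reaches 145 mm from this axis; the needle under its end hangs down to 110 mm.
- probe_knob (a point): middle of the top face of the grey round upright finger knob on the arm (16 mm diameter, 35 mm tall, standing on the arm's top face at 180 mm above the table), 110 mm from the hinge axis. Its axes turn with the arm.
- analyser: white bench analyser, cover off, fixed, 310 x 360 mm, deck 80 mm above the table; origin under its centre, x away from the robot. Carries the gap plates (70 mm before its centre), the probe arm on a post (50 mm behind its centre), a round black cuvette carousel towards +y (top 106 mm above the table) and a 130 mm high rear housing along its far edge.
- gap (a point): cuvette gap between two upright aluminium plates, each 40 mm long (x) and 52 mm tall: the point to aim the blade's middle at, level with their top edges, 132 mm above the table. Axes as the analyser's; y runs across the gap. Both plates ride on a carriage that floats up to 7 mm either way along y against a weak spring (0.2 N per mm), so they centre themselves on the blade; this point moves along.
- sprung_plate (a joint): opening of the +y gap plate, which is sprung against the -y plate, m: 0 at rest (gap 1 mm), grows towards +y; 0.002 with the 3 mm blade between them; stop at 0.008. Spring 4 N at 0, 5 N at 0.002. Over their top 14 mm both plates' faces flare outwards at 25 degrees (mouth 14 mm wide); below, to the deck 52 mm down, they are parallel.
- feeler: feeler blade, about 90 g: black flat handle 40 (x) x 14 (y) x 45 (z) mm, under it a steel blade 20 (x) x 3 (y) x 60 mm. Origin at the centre of the handle's underside, z up. Blade hangs in one of the stand's slots, handle rests on the stand's top, 80 mm above the table, its x along the stand's x. In the gap its y lies along the gap's y, either way round.
- blade_tip (a point): tip of the feeler blade, 60 mm below the feeler's origin, same axes; in the parallel part of the gap the plates grip it and it drags with about 4 to 8 N
- pin_gauge_a: pin gauge to leave alone: round black handle 22 mm diameter, 45 mm tall, 5 mm pin below; origin at the centre of the handle's underside; in another slot of the stand
- pin_gauge_b: second pin gauge like the first, in the remaining slot; leave alone
- stand: white gauge stand, fixed, 200 (x) x 70 (y) x 80 mm; origin under its centre; three equal slots 26 x 7 mm in its top in a row along its x, 60 mm apart, the middle one at its centre
- tube_rack: black rack of capped blood tubes, fixed, 200 x 90 x 90 mm, origin under its centre; on the other side of the analyser from the stand
- mouse: black computer mouse, loose, 100 x 60 mm, 32 mm tall, origin at its underside; leave alone
- pen: black marker pen lying on the table, loose, about 135 mm long along its x, 15 mm thick; leave alone
- reagent: small reagent bottle, loose, 48 mm diameter, 90 mm tall, origin at its underside; leave alone
- beaker: clear plastic beaker, loose, 64 mm diameter, 85 mm tall, origin at its underside; leave alone
There are look-alikes about, which are no part of the job. What is shaped like the feeler but pink is not meant. There is more than one size of the stand; the one meant has the size given above.

How it is judged:
By the outcome, as a careful person would: the job done as asked, in the order asked, and still so for the second after the job is handed in, while the arm keeps its last pose, push and grip.
It also fails if it takes over 58 s, if anything falls off the work surface, if the arm or the gripper's body presses on something with over 40 N, if the wrist force passes 120 N, or if a joint passes its speed limit or range.

## Working session

There is one attempt and no reset: what is moved stays moved. The work goes in short steps, Python scripts to look and compute and a tool call to move; the robot and the scene stay as the last step left them, time stands still between calls to the robot, and variables do not carry over. Pictures are saved under pics/ and viewed, at most 10 in all, crops included, and the job is handed in when it is done.

Besides the shell and the picture viewer there is one more tool, called by a JSON object that holds its "fn" and its "kwargs". move_arm: Moves the arm, as the interface text tells. Its arguments: {"type":"object","properties":{"rows":{"type":"array"},"force":{"type":"number"}},"required":["rows"]}

```bash
mkdir -p pics
cat > h.py <<'E'
import numpy as np, cv2
from station import env, optics
def grab(n):
    d=optics.grab_frame(n); return d["frame"],np.array(d["intrinsics"]),np.array(d["world_to_cam"])
def ray(K,T,u,v,z):
    R,t=T[:3,:3],T[:3,3]; c=-R.T@t; d=R.T@np.linalg.solve(K,[u,v,1]); return c+d*(z-c[2])/d[2]
def proj(K,T,p):
    q=K@(T[:3,:3]@np.array(p)+T[:3,3]); return q[:2]/q[2]
E
python3 - <<'E'
from h import *
for n in("scene","top"):
    f,K,T=grab(n); np.savez(f"{n}0.npz",f=f,K=K,T=T); 
    cv2.imwrite(f"pics/{n}0.png",cv2.resize(f[:,:,::-1],(800,600),interpolation=cv2.INTER_CUBIC))
    print(n,K.round(1).tolist(),"cam",(-T[:3,:3].T@T[:3,3]).round(3), T[:3,:3].round(2).tolist())
s=env.state(); print(s)
E
```

```text
scene [[465.5, 0.0, 284.4], [0.0, 465.5, 208.3], [0.0, 0.0, 1.0]] cam [ 0.952 -0.55   1.018] [[0.74, 0.67, 0.02], [0.53, -0.58, -0.62], [-0.4, 0.47, -0.79]]
top [[501.5, 0.0, 280.9], [0.0, 501.5, 208.4], [0.0, 0.0, 1.0]] cam [ 0.384 -0.049  1.492] [[0.0, -1.0, -0.0], [-1.0, -0.0, -0.07], [0.07, 0.0, -1.0]]
{'time': 0.1, 'joint_pos': array([-1.36747722e+00,  4.94127995e-01,  1.34607373e+00,  3.36963514e-06,
        1.30251737e+00, -9.54674716e-02]), 'qvel': array([-0.00172286, -0.00053831, -0.00217636, -0.00032614,  0.00010211,
       -0.00066242]), 'joint_efforts': array([ 1.06157022e-03, -8.83584237e+01, -3.84565151e+01, -3.89539100e-04,
        5.24360032e-03, -6.67267500e-05]), 'ee_pos': array([ 0.18393154, -0.59697445,  0.23075402]), 'tcp_rot': array([-5.62489123e-04,  9.88861471e-01,  1.48837742e-01, -2.87354613e-05]), 'force': array([-1.00767108, -0.22962092, -0.49933777]), 'torque': array([-0.00475869,  0.03235835, -0.02875975]), 'grip_force': 0.0, 'grip_width': 1.0006246147026523}
```

View pics/top0.png

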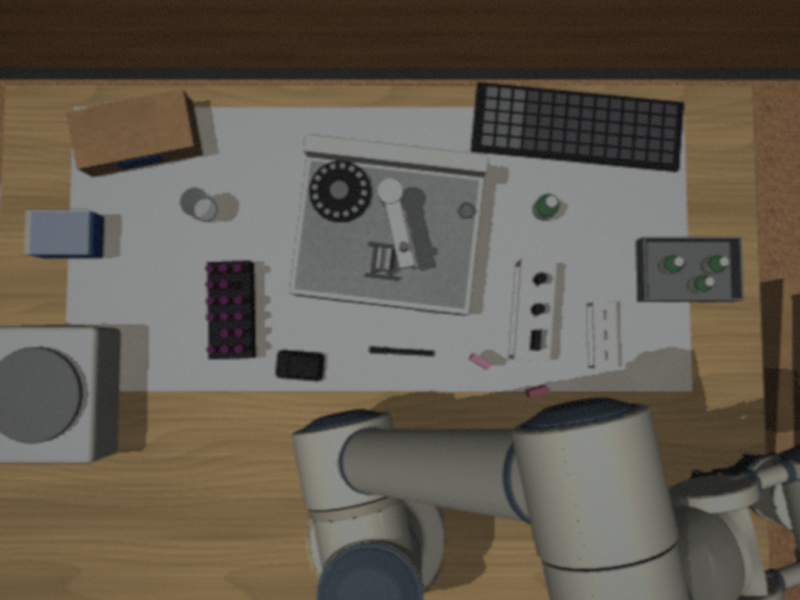

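View pics/scene0.png

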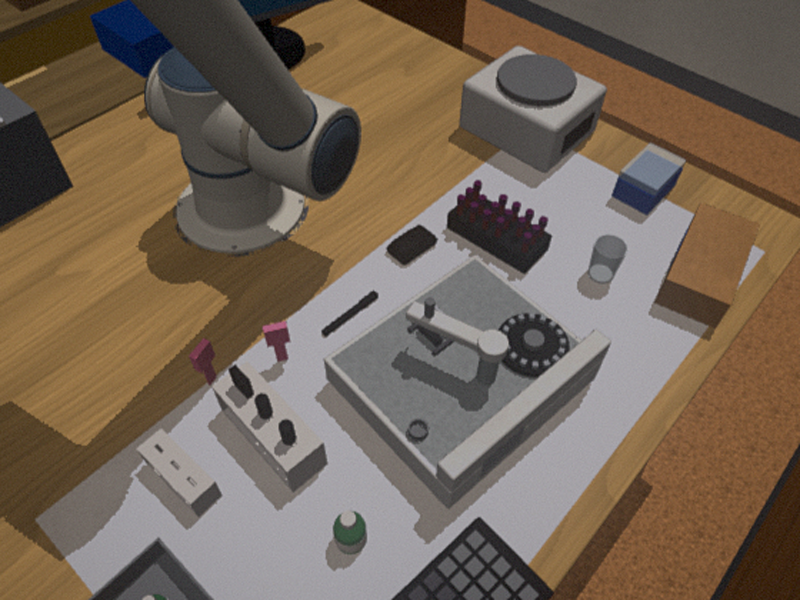

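The top view shows the feeler at about (538,340), with pins at (539,309) and (541,279). The hinge is at about (390,190), the knob at (404,247) and the gap plates near (380,260). Next I'll enlarge these areas to get finer positions.

Run:
```python
from h import *
def crop(f,x,y,w,h,s): return cv2.resize(f[y:y+h,x:x+w,::-1],(w*s,h*s),interpolation=cv2.INTER_CUBIC)
t=np.load("top0.npz")["f"]; s=np.load("scene0.npz")["f"]
a=crop(t,200,90,148,135,4); b=crop(t,352,175,45,80,4)
c=np.zeros((540,592+180,3),np.uint8); c[:,:592]=a; c[:320,592:]=b
cv2.imwrite("pics/c1.png",cv2.convertScaleAbs(c,alpha=1.3))
a=crop(s,280,195,90,90,6); b=crop(s,140,245,64,100,4) 
c=np.zeros((540,540+256,3),np.uint8); c[:,:540]=a; c[:400,540:]=b
cv2.imwrite("pics/c2.png",cv2.convertScaleAbs(c,alpha=1.3))
```

```text
(no output)
```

View pics/c1.png

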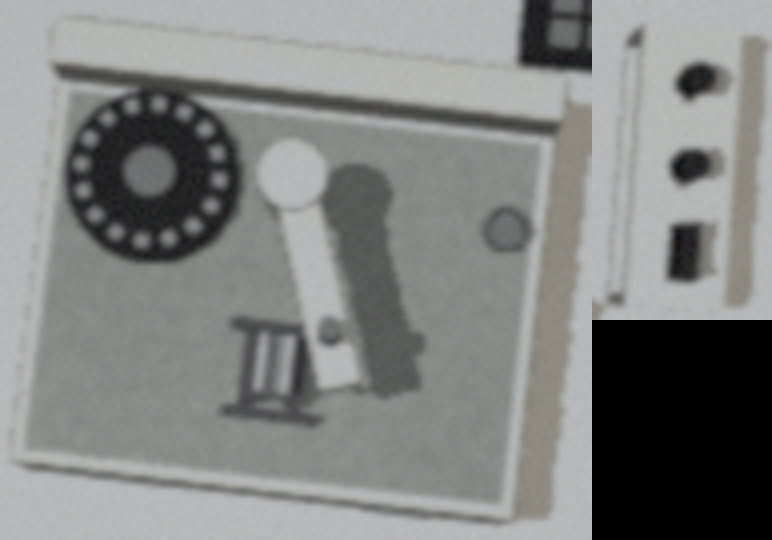

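View pics/c2.png

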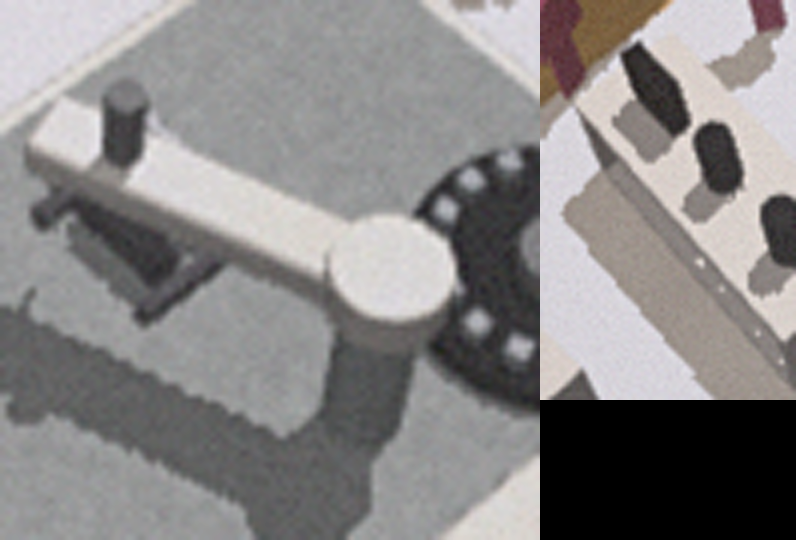

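The views agree on these points. In the top crop, the hinge cap is at (292,174), the knob top at about (328,326) and the gap centre at about (275,360). In the scene crop, the knob top is at (126,97) and the cap at (392,262). Next I'll triangulate.

```bash
cat > m.py <<'E'
from h import *
import sys
t=np.load("top0.npz"); s=np.load("scene0.npz")
tp=lambda x,y:((x+.5)/4-.5+200,(y+.5)/4-.5+90)
sp=lambda x,y:((x+.5)/6-.5+280,(y+.5)/6-.5+195)
def tri(a,b):
    X=cv2.triangulatePoints(t["K"]@t["T"][:3],s["K"]@s["T"][:3],np.array(a,float).reshape(2,1),np.array(b,float).reshape(2,1)); return (X[:3]/X[3]).ravel()
R=lambda x,y,z:ray(t["K"],t["T"],*tp(x,y),z)
S=lambda x,y,z:ray(s["K"],s["T"],*sp(x,y),z)
E
python3 - <<'E'
from m import *
np.set_printoptions(precision=4,suppress=True)
print("hinge cap",tri(tp(292,174),sp(392,262)),R(292,174,.185),S(392,262,.185))
print("knob",tri(tp(329,326),sp(126,97)),R(329,326,.215),S(126,97,.215))
print("gap",R(275,360,.132))
for z in(.08,.09): print("front rim",R(15,463,z),R(511,520,z))
print("inner left",R(65,90,.08),R(22,450,.08))
for n,o,reg in(("top",t,(360,180,385,250)),("scene",s,(150,245,204,315))):
    f=o["f"]; x0,y0,x1,y1=reg; m=np.zeros(f.shape[:2],np.uint8); m[y0:y1,x0:x1]=(f[y0:y1,x0:x1].max(2)<62)*255
    k,l,st,c=cv2.connectedComponentsWithStats(m)
    for i in range(1,k):
        if st[i][4]>8: print(n,st[i],c[i], ray(o["K"],o["T"],*c[i],.1025) , cv2.minAreaRect(np.argwhere(l==i)[:,::-1].astype(np.float32)))
# stand top white edges
print("stand L edge far/near (top crop)",R(640,35,.08),R(617,300,.08),"R edge",R(742,40,.08),R(728,305,.08))
E
```

```text
hinge cap [ 0.6782 -0.0274  0.1846] [ 0.6789 -0.0266  0.185 ] [ 0.6775 -0.0286  0.185 ]
knob [ 0.5722 -0.0523  0.2135] [ 0.5732 -0.0511  0.215 ] [ 0.5716 -0.0549  0.215 ]
gap [ 0.5621 -0.0144  0.132 ]
front rim [0.4956 0.1704 0.08  ] [ 0.4555 -0.1796  0.08  ]
front rim [0.4948 0.1688 0.09  ] [ 0.455  -0.1787  0.09  ]
inner left [0.7635 0.1378 0.08  ] [0.5048 0.1656 0.08  ]
top [374 191   9   8  52] [377.8269 194.6154] [ 0.5242 -0.3184  0.1025] ((377.7500305175781, 194.75001525878906), (6.363960266113281, 8.485280990600586), 45.0)
top [372 213  10   7  55] [376.0545 215.9273] [ 0.4647 -0.3127  0.1025] ((376.5, 216.0), (9.0, 6.0), 0.0)
top [371 231   8  14  92] [374.7717 237.5761] [ 0.4048 -0.3084  0.1025] ((374.79705810546875, 237.5297088623047), (6.666749477386475, 13.433002471923828), 5.710593223571777)
scene [161 256  16  23 183] [168.5902 267.0055] [ 0.4029 -0.31    0.1025] ((168.50001525878906, 267.0000305175781), (23.334524154663086, 9.192387580871582), 45.0)
scene [179 276  11  17 141] [184.0638 283.9929] [ 0.4619 -0.3149  0.1025] ((184.13204956054688, 283.9622497558594), (17.0327091217041, 8.791075706481934), 74.05460357666016)
scene [196 294   8  18 117] [199.8889 301.8376] [ 0.5201 -0.3204  0.1025] ((199.5, 302.5), (17.0, 7.0), 90.0)
stand L edge far/near (top crop) [ 0.8039 -0.2743  0.08  ] [ 0.612  -0.2559  0.08  ] R edge [ 0.8003 -0.3474  0.08  ] [ 0.6085 -0.3347  0.08  ]
```

```bash
cat >> h.py <<'E'
from scipy.spatial.transform import Rotation as Rn
def to(xyz,psi):
    s=env.state(); q=s["tcp_rot"]; r=Rn.from_quat([q[1],q[2],q[3],q[0]]); M=r.as_matrix()
    p0=np.arctan2(M[1,0],M[0,0]); d=M.T@(np.array(xyz)-s["ee_pos"])
    print("shift mm",(d*1e3).round(1),"turn",round((p0-psi+np.pi)%(2*np.pi)-np.pi,3),"t",round(s["time"],2),"F",s["force"].round(1),"grip",round(s["grip_force"],1),round(s["grip_width"],3),"psi",p0.round(3),"pos",s["ee_pos"].round(4))
E
python3 -c "
from h import *
to([.572,-.053,.28],.231)"
```

```text
shift mm [ 531.  -405.7  -48.7] turn 0.068 t 0.1 F [-1.  -0.2 -0.5] grip 0.0 1.001 psi 0.299 pos [ 0.1839 -0.597   0.2308]
```

{"fn": "move_arm", "kwargs": {"rows": [[0.05,[0,0,-0.04],0],[0.05,[0,0,-0.05],0],[0.05,[0.265,-0.2,-0.05],0.03],[0.05,[0.265,-0.2,-0.05],0.03],[0.05,[0.265,-0.2,-0.05],0.03],[0.05,[0.531,-0.405,-0.05],0.068],[0.05,[0.531,-0.405,-0.05],0.068],[0.05,[0.531,-0.405,-0.05],0.068]], "force": 30}}

```text
time: 0.77
ee_pos: [0.3304, -0.3925, 0.2815]
tcp_rot: [0.0, 0.993, 0.115, 0.0]
force: [0.1, -1.0, -0.8]
grip_width: 0.586
grip_force: 0.0
```

```bash
python3 -c "
from h import *
to([.572,-.053,.28],.231)"
```

```text
shift mm [ 312.6 -275.4    1.4] turn -0.001 t 0.77 F [ 0.1 -1.  -0.8] grip 0.0 0.586 psi 0.23 pos [ 0.3304 -0.3925  0.2815]
```

{"fn": "move_arm", "kwargs": {"rows": [[0.05,[0.31,-0.275,0],0],[0.05,[0.31,-0.275,0],0],[0.05,[0.31,-0.275,0],0],[0.05,[0.31,-0.275,0],0],[0.05,[0.31,-0.275,0],0],[0.05,[0.31,-0.275,0],0],[0.05,[0.31,-0.275,0],0],[0.05,[0.31,-0.275,0],0]]}}

```text
time: 1.43
ee_pos: [0.5228, -0.1198, 0.2816]
tcp_rot: [0.0, 0.993, 0.115, 0.0]
force: [1.3, -1.5, 0.4]
grip_width: 0.587
grip_force: 0.0
```

{"fn": "move_arm", "kwargs": {"rows": [[0.05,[0,0,0],0],[0.05,[0,0,0],0],[0.05,[0,0,0],0]]}}

```text
time: 1.68
ee_pos: [0.5217, -0.1219, 0.2812]
tcp_rot: [0.0, 0.993, 0.116, -0.0]
force: [0.5, -0.2, 0.1]
grip_width: 0.586
grip_force: 0.0
```

```bash
python3 -c "
from h import *
to([.572,-.053,.192],.231)"
```

```text
shift mm [ 64.8 -55.5  89.2] turn 0.001 t 1.68 F [ 0.5 -0.2  0.1] grip 0.0 0.586 psi 0.232 pos [ 0.5217 -0.1219  0.2812]
```

{"fn": "move_arm", "kwargs": {"rows": [[0.05,[0.065,-0.0555,0],0],[0.05,[0.065,-0.0555,0],0],[0.05,[0.065,-0.0555,0],0],[0.05,[0.065,-0.0555,0.03],0],[0.05,[0.065,-0.0555,0.06],0],[0.05,[0.065,-0.0555,0.088],0],[0.05,[0.065,-0.0555,0.088],0],[0.05,[0.065,-0.0555,0.088],0]]}}

```text
time: 2.35
ee_pos: [0.5715, -0.054, 0.193]
tcp_rot: [-0.0, 0.993, 0.114, -0.001]
force: [-0.1, -0.3, 1.1]
grip_width: 0.581
grip_force: 0.0
```

{"fn": "move_arm", "kwargs": {"rows": [[0,[0,0,0],0],[0,[0,0,0],0],[0,[0,0,0],0],[0,[0,0,0],0],[0,[0,0,0],0],[0,[0,0,0],0],[0,[0,0,0],0],[0,[0,0,0],0]]}}

```text
time: 3.02
ee_pos: [0.5732, -0.0533, 0.1951]
tcp_rot: [0.001, 0.993, 0.115, 0.001]
force: [-1.1, -2.1, 9.5]
grip_width: 0.174
grip_force: 29.1
```

Run:
```python
from h import *
to([.572,-.053,.192],.231)
h=np.array([.678,-.0275])
s=env.state(); v=s["ee_pos"][:2]-h; print(np.hypot(*v), np.arctan2(v[1],v[0])%(2*np.pi)-np.pi)
# arc rows in tool axes
q=s["tcp_rot"]; M=Rn.from_quat([q[1],q[2],q[3],q[0]]).as_matrix()
a0=np.arctan2(v[1],v[0]); r=.11; end=np.pi*1.5-.111-2*np.pi
for k in range(1,14):
    a=a0+k*(end-a0)/13; p=h+r*np.array([np.cos(a),np.sin(a)])
    print(k,(M.T@np.array([*(p-s["ee_pos"][:2]),0])*1e3).round(1)[:2],round(-(a-a0),3))
f,K,T=grab("scene"); cv2.imwrite("pics/k.png",cv2.resize(f[150:300,230:430,::-1],(800,600)))
```

```text
shift mm [-1.1 -0.6  3.1] turn -0.0 t 3.02 F [-1.1 -2.1  9.5] grip 29.1 0.174 psi 0.231 pos [ 0.5732 -0.0533  0.1951]
0.10791122332191205 0.24181585654889126
1 [-1.5 10.3] -0.094
2 [ 0.1 20.5] -0.187
3 [ 2.6 30.5] -0.281
4 [ 6.  40.2] -0.375
5 [10.3 49.6] -0.468
6 [15.5 58.5] -0.562
7 [21.5 66.8] -0.656
8 [28.2 74.6] -0.75
9 [35.7 81.8] -0.843
10 [43.7 88.2] -0.937
11 [52.4 93.8] -1.031
12 [61.5 98.5] -1.124
13 [ 71.  102.4] -1.218
```

View pics/k.png

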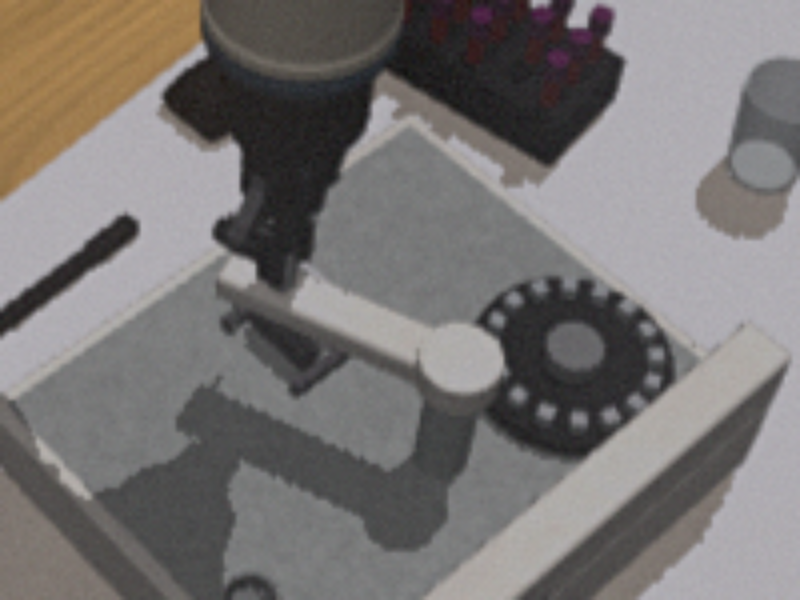

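The knob is held between the pads, and they are resting lightly on the arm. I'll raise the tool a few mm and sweep along the arc.

{"fn": "move_arm", "kwargs": {"rows": [[0,[0,0,-0.006],0],[0,[-0.001,0.01,-0.006],-0.094],[0,[0.001,0.0205,-0.006],-0.187],[0,[0.003,0.0305,-0.006],-0.281],[0,[0.0065,0.04,-0.006],-0.375],[0,[0.011,0.0495,-0.006],-0.468],[0,[0.016,0.0585,-0.006],-0.562],[0,[0.022,0.067,-0.006],-0.656]]}}

```text
time: 3.73
ee_pos: [0.609, -0.113, 0.1995]
tcp_rot: [-0.001, 0.902, 0.431, -0.0]
force: [1.2, 5.1, -7.9]
grip_width: 0.17
grip_force: 31.0
```

```bash
cat > arc.py <<'E'
from h import *
import sys
h=np.array([.678,-.0275]); n=int(sys.argv[1])
to([.572,-.053,.197],.231)
s=env.state(); v=s["ee_pos"][:2]-h; 
q=s["tcp_rot"]; M=Rn.from_quat([q[1],q[2],q[3],q[0]]).as_matrix()
a0=np.arctan2(v[1],v[0]); r=.109; end=np.pi*1.5-.111-2*np.pi+float(sys.argv[2])
print("r",np.hypot(*v),"theta",a0+2*np.pi-np.pi+.111)
for k in range(1,n+1):
    a=a0+k*(end-a0)/n; p=h+r*np.array([np.cos(a),np.sin(a)])
    print(k,(M.T@np.array([*(p-s["ee_pos"][:2]),0])*1e3).round(1)[:2],round(-(a-a0),3))
E
python3 arc.py 7 0
```

```text
shift mm [ 23.4 -66.5   2.6] turn 0.661 t 3.73 F [ 1.2  5.1 -7.9] grip 31.0 0.17 psi 0.892 pos [ 0.609  -0.113   0.1995]
r 0.1098820985706366 theta 1.003041475134759
1 [1.2 8.8] -0.081
2 [ 2.3 17.6] -0.162
3 [ 4.1 26.3] -0.243
4 [ 6.6 34.7] -0.324
5 [ 9.7 43. ] -0.406
6 [13.6 51. ] -0.487
7 [18.  58.6] -0.568
```

{"fn": "move_arm", "kwargs": {"rows": [[0,[0.001,0.009,0],-0.08],[0,[0.002,0.0175,0],-0.16],[0,[0.004,0.026,0],-0.24],[0,[0.0065,0.0345,0],-0.32],[0,[0.0095,0.043,0],-0.4],[0,[0.0125,0.049,0],-0.46],[0,[0.0155,0.0545,0],-0.53],[0,[0.0155,0.0545,0],-0.53]]}}

```text
time: 4.4
ee_pos: [0.6617, -0.1365, 0.1995]
tcp_rot: [0.0, 0.758, 0.652, -0.0]
force: [-0.0, -7.0, -6.4]
grip_width: 0.167
grip_force: 31.1
```

```bash
python3 arc.py 1 0
```

```text
shift mm [  69.3 -101.1    2.4] turn 1.19 t 4.4 F [-0.  -7.  -6.4] grip 31.1 0.167 psi 1.421 pos [ 0.6617 -0.1365  0.1995]
r 0.11025070600125453 theta 1.5334990679869531
1 [1.3 4.1] -0.037
```

{"fn": "move_arm", "kwargs": {"rows": [[0,[0,0.002,0],-0.02],[0,[0.001,0.004,0],-0.037],[0,[0.001,0.006,0],-0.045],[0,[0.001,0.008,0],-0.045],[0,[0.001,0.008,0],-0.045],[0,[0.001,0.008,0],-0.045]]}}

```text
time: 4.9
ee_pos: [0.6662, -0.1371, 0.1994]
tcp_rot: [-0.002, 0.745, 0.667, -0.003]
force: [-20.5, -12.0, 1.9]
grip_width: 0.171
grip_force: 32.2
```

```bash
python3 arc.py 1 0
```

```text
shift mm [  73.3 -102.8    2.9] turn 1.23 t 4.9 F [-20.5 -12.    1.9] grip 32.2 0.171 psi 1.461 pos [ 0.6662 -0.1371  0.1994]
r 0.11024618617255633 theta 1.574801584195357
1 [ 1.2 -0.4] 0.004
```

{"fn": "move_arm", "kwargs": {"rows": [[0.045,[0,0,0],0],[0.045,[0,0,0],0],[0.045,[0,0,0],0],[0.045,[0,0,0],0],[0.045,[0,0,-0.03],0],[0.045,[0,0,-0.06],0],[0.045,[0,0,-0.09],0],[0.045,[0,0,-0.09],0]]}}

```text
time: 5.57
ee_pos: [0.6716, -0.1362, 0.2961]
tcp_rot: [0.004, 0.744, 0.668, 0.003]
force: [0.7, 1.3, -0.0]
grip_width: 0.526
grip_force: 0.0
```

```bash
python3 -c "
from h import *
to([.404,-.309,.28],-.086)"
```

```text
shift mm [-200.8 -247.4   14.1] turn 1.548 t 5.57 F [ 0.7  1.3 -0. ] grip 0.0 0.526 psi 1.462 pos [ 0.6716 -0.1362  0.2961]
```

{"fn": "move_arm", "kwargs": {"rows": [[0.045,[-0.2,-0.247,0],1.548],[0.045,[-0.2,-0.247,0],1.548],[0.045,[-0.2,-0.247,0],1.548],[0.045,[-0.2,-0.247,0],1.548],[0.045,[-0.2,-0.247,0],1.548],[0.045,[-0.2,-0.247,0],1.548],[0.045,[-0.2,-0.247,0],1.548],[0.045,[-0.2,-0.247,0],1.548]]}}

```text
time: 6.23
ee_pos: [0.3993, -0.309, 0.2896]
tcp_rot: [0.0, 0.974, 0.225, -0.0]
force: [1.0, 0.2, -0.0]
grip_width: 0.525
grip_force: 0.0
```

Run:
```python
from h import *
to([.404,-.309,.2],-.086)
f,K,T=grab("scene")
a=cv2.resize(f[190:300,275:385,::-1],(550,550),interpolation=cv2.INTER_CUBIC);cv2.imwrite("pics/p.png",a)
# predicted stop geometry: knob top if theta=1.57
h=np.array([.678,-.0275]); 
for th in (1.5,1.54,1.57):
  a=np.pi-.111+th; print(th,(proj(K,T,[*(h+.11*np.array([np.cos(a),np.sin(a)])),.215])-[275,190])*5)
```

```text
shift mm [ 4.3  2.  89.6] turn 0.541 t 6.23 F [ 1.   0.2 -0. ] grip 0.0 0.525 psi 0.455 pos [ 0.3993 -0.309   0.2896]
1.5 [160.07578118 333.88347864]
1.54 [167.14749659 341.14588161]
1.57 [172.68502305 346.45902016]
```

View pics/p.png

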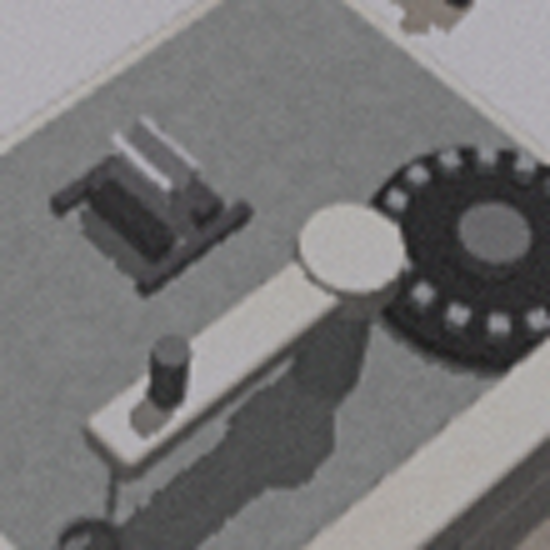

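The knob is at (170,347), where the 1.57 prediction puts it, so the probe arm is at its stop. Now the feeler.

{"fn": "move_arm", "kwargs": {"rows": [[0.045,[0.004,0.002,0.05],0.541],[0.045,[0.004,0.002,0.05],0.541],[0.045,[0.004,0.002,0.05],0.541],[0.045,[0.004,0.002,0.05],0.541],[0.045,[0.004,0.002,0.09],0.541],[0.045,[0.004,0.002,0.09],0.541],[0.045,[0.004,0.002,0.09],0.541]]}}

```text
time: 6.87
ee_pos: [0.4059, -0.307, 0.1988]
tcp_rot: [-0.001, 0.999, -0.039, -0.001]
force: [-0.7, -0.1, 1.0]
grip_width: 0.533
grip_force: 0.0
```

Run:
```python
from h import *
to([.404,-.309,.091],-.086)
for n in("scene","top"):
    f,K,T=grab(n); np.savez(n+"1.npz",f=f,K=K,T=T)
```

```text
shift mm [ -1.5   2.4 107.8] turn 0.009 t 6.87 F [-0.7 -0.1  1. ] grip 0.0 0.533 psi -0.077 pos [ 0.4059 -0.307   0.1988]
```

{"fn": "move_arm", "kwargs": {"rows": [[0.045,[-0.0015,0.0025,0.03],0.009],[0.045,[-0.0015,0.0025,0.06],0.009],[0.045,[-0.0015,0.0025,0.085],0.009],[0.045,[-0.0015,0.0025,0.1],0.009],[0.045,[-0.0015,0.0025,0.108],0.009],[0.045,[-0.0015,0.0025,0.108],0.009],[0.045,[-0.0015,0.0025,0.108],0.009]]}}

```text
time: 7.55
ee_pos: [0.4054, -0.3106, 0.0924]
tcp_rot: [0.0, 0.999, -0.044, 0.0]
force: [-0.4, 0.1, 0.8]
grip_width: 0.529
grip_force: 0.0
```

{"fn": "move_arm", "kwargs": {"rows": [[0,[0,0,0],0],[0,[0,0,0],0],[0,[0,0,0],0],[0,[0,0,0],0],[0,[0,0,0],0],[0,[0,0,0],0],[0,[0,0,0],0],[0,[0,0,0],0]], "force": 50}}

```text
time: 8.22
ee_pos: [0.4053, -0.3106, 0.0924]
tcp_rot: [0.001, 0.999, -0.044, 0.001]
force: [-1.2, 0.4, 9.7]
grip_width: 0.157
grip_force: 48.7
```

Run:
```python
from h import *
to([.404,-.309,.091],-.086)
f=np.load("top1.npz")["f"];g=np.load("scene1.npz")["f"]
a=cv2.resize(f[160:205,245:290,::-1],(396,396),interpolation=cv2.INTER_CUBIC)
b=cv2.resize(g[205:255,280:330,::-1],(400,400),interpolation=cv2.INTER_CUBIC)
c=np.zeros((400,800,3),np.uint8);c[:396,:396]=a;c[:,400:]=b
cv2.imwrite("pics/g.png",cv2.convertScaleAbs(c,alpha=1.3))
```

```text
shift mm [-1.4 -1.4  1.4] turn -0.002 t 8.22 F [-1.2  0.4  9.7] grip 48.7 0.157 psi -0.088 pos [ 0.4053 -0.3106  0.0924]
```

View pics/g.png

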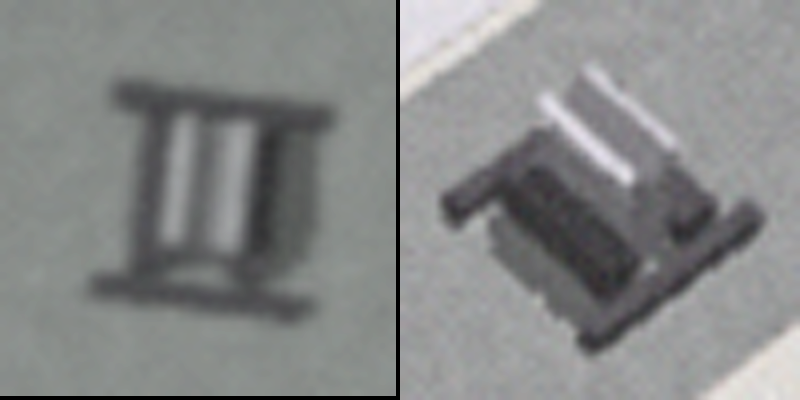

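Run:
```python
from h import *
t=np.load("top1.npz"); s=np.load("scene1.npz")
P=lambda x,y,z=.132: ray(t["K"],t["T"],(x+.5)/8.8-.5+245,(y+.5)/8.8-.5+160,z).round(4)
Q=lambda x,y,z=.132: ray(s["K"],s["T"],(x-400+.5)/8-.5+280,(y+.5)/8-.5+205,z).round(4)
print("top C slit",P(206,182),"outer mid",P(210,182))
print("  edges",P(165,182),P(195,182),P(217,182),P(257,182))
print("scene lineA ends",Q(540,97),Q(632,182),"lineB",Q(587,67),Q(678,150),"mid",Q(609,124))
h=np.array([.678,-.0275]);a=-.111
print("geom",h-.12*np.array([np.cos(a),np.sin(a)]))
```

```text
top C slit [ 0.5604 -0.0132  0.132 ] outer mid [ 0.5605 -0.0145  0.132 ]
  edges [ 5.604e-01 -5.000e-04  1.320e-01] [ 0.5604 -0.0098  0.132 ] [ 0.5605 -0.0167  0.132 ] [ 0.5605 -0.0291  0.132 ]
scene lineA ends [ 0.5378 -0.0229  0.132 ] [ 0.5781 -0.0283  0.132 ] lineB [ 0.5408 -0.0049  0.132 ] [ 0.5807 -0.0102  0.132 ] mid [ 0.5595 -0.0167  0.132 ]
geom [ 0.5587385  -0.01420734]
```

{"fn": "move_arm", "kwargs": {"rows": [[0,[0,0,-0.02],0],[0,[0,0,-0.05],0],[0,[0,0,-0.08],0],[0,[0,0,-0.12],0],[0,[0,0,-0.14],0],[0,[0,0,-0.14],0]]}}

```text
time: 8.72
ee_pos: [0.4063, -0.3116, 0.2363]
tcp_rot: [0.003, 0.999, -0.044, 0.003]
force: [1.4, -0.5, -0.4]
grip_width: 0.158
grip_force: 49.3
```

```bash
python3 -c "
from h import *
to([.559,-.0145,.232],-.111)"
```

```text
shift mm [ 125.9 -309.3    3.5] turn 0.023 t 8.72 F [ 1.4 -0.5 -0.4] grip 49.3 0.158 psi -0.088 pos [ 0.4063 -0.3116  0.2363]
```

{"fn": "move_arm", "kwargs": {"rows": [[0,[0.126,-0.309,0],0.025],[0,[0.126,-0.309,0],0.025],[0,[0.126,-0.309,0],0.025],[0,[0.126,-0.309,0],0.025],[0,[0.126,-0.309,0],0.025],[0,[0.126,-0.309,0],0.025],[0,[0.126,-0.309,0],0.025],[0,[0.126,-0.309,0],0.025]]}}

```text
time: 9.38
ee_pos: [0.5576, -0.0115, 0.231]
tcp_rot: [0.0, 0.998, -0.056, -0.0]
force: [0.8, -1.2, -1.2]
grip_width: 0.154
grip_force: 49.4
```

{"fn": "move_arm", "kwargs": {"rows": [[0,[0,0,0],0],[0,[0,0,0],0]]}}

```text
time: 9.55
ee_pos: [0.5576, -0.0116, 0.2306]
tcp_rot: [-0.0, 0.998, -0.055, -0.0]
force: [0.2, -1.0, -1.8]
grip_width: 0.155
grip_force: 49.4
```

```bash
python3 -c "
from h import *
to([.5595,-.0148,.210],-.115)"
```

```text
shift mm [ 2.3  2.9 20.6] turn 0.005 t 9.55 F [ 0.2 -1.  -1.8] grip 49.4 0.155 psi -0.11 pos [ 0.5576 -0.0116  0.2306]
```

{"fn": "move_arm", "kwargs": {"rows": [[0,[0.0023,0.003,0.01],0.005],[0,[0.0023,0.003,0.02],0.005],[0,[0.0023,0.003,0.02],0.005],[0,[0.0023,0.003,0.02],0.005]]}}

```text
time: 9.88
ee_pos: [0.5584, -0.0179, 0.2102]
tcp_rot: [-0.0, 0.998, -0.06, -0.001]
force: [-0.4, 0.3, -0.3]
grip_width: 0.157
grip_force: 49.4
```

Run:
```python
from h import *
to([.5595,-.0148,.172],-.115)
f,K,T=grab("scene"); s=env.state()["ee_pos"]
print("pred tip px",((proj(K,T,s-[0,0,.0724])-[260,170])*7.5).round(0),"underside",((proj(K,T,s-[0,0,.0124])-[260,170])*7.5).round(0))
cv2.imwrite("pics/i.png",cv2.convertScaleAbs(cv2.resize(f[170:250,260:340,::-1],(600,600),interpolation=cv2.INTER_CUBIC),alpha=1.4))
```

```text
shift mm [ 0.8 -3.2 38.2] turn -0.005 t 9.88 F [-0.4  0.3 -0.3] grip 49.4 0.157 psi -0.12 pos [ 0.5584 -0.0179  0.2102]
pred tip px [340. 364.] underside [350. 245.]
```

View pics/i.png

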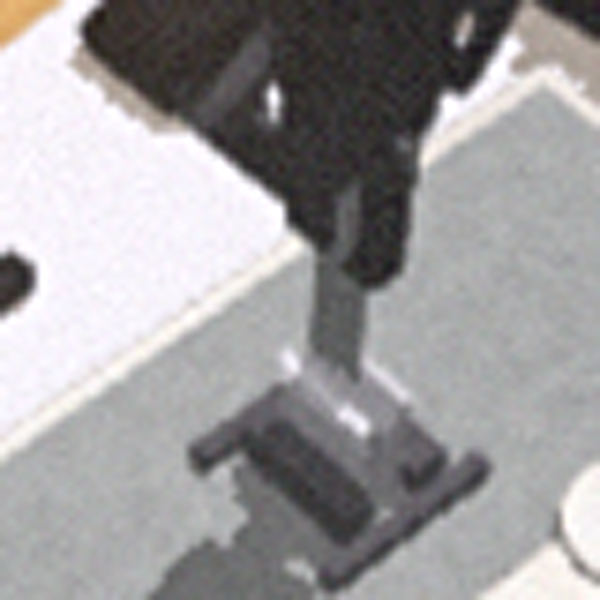

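The blade tip is just above the mouth at about (336,367), and the mouth centre is near (347,367). It is about 3 mm off towards -y, which matches the pose reading, so I'll correct that and then lower gently.

{"fn": "move_arm", "kwargs": {"rows": [[0,[0.001,-0.003,0],-0.003],[0,[0.001,-0.003,0],-0.003],[0,[0.001,-0.003,0],-0.003]]}}

```text
time: 10.18
ee_pos: [0.5608, -0.0141, 0.2116]
tcp_rot: [0.0, 0.998, -0.058, 0.0]
force: [0.1, 0.8, -2.4]
grip_width: 0.157
grip_force: 49.4
```

```bash
python3 -c "
from h import *
to([.5595,-.0148,.172],-.115)"
```

```text
shift mm [-1.3  0.8 39.6] turn -0.0 t 10.18 F [ 0.1  0.8 -2.4] grip 49.4 0.157 psi -0.115 pos [ 0.5608 -0.0141  0.2116]
```

{"fn": "move_arm", "kwargs": {"rows": [[0,[0,0.0005,0.0025],0],[0,[0,0.0005,0.005],0],[0,[0,0.0005,0.0075],0],[0,[0,0.0005,0.01],0],[0,[0,0.0005,0.0125],0],[0,[0,0.0005,0.015],0],[0,[0,0.0005,0.0175],0],[0,[0,0.0005,0.02],0]]}}

```text
time: 10.85
ee_pos: [0.5606, -0.0146, 0.191]
tcp_rot: [-0.0, 0.998, -0.058, -0.0]
force: [-0.1, 0.2, 7.8]
grip_width: 0.159
grip_force: 50.6
```

{"fn": "move_arm", "kwargs": {"rows": [[0,[0,0,0.0015],0],[0,[0,0,0.003],0],[0,[0,0,0.0045],0],[0,[0,0,0.006],0]]}}

```text
time: 11.18
ee_pos: [0.5611, -0.0146, 0.1856]
tcp_rot: [0.0, 0.998, -0.058, 0.001]
force: [-0.0, -0.8, 4.2]
grip_width: 0.154
grip_force: 50.5
```

```bash
python3 -c "
from h import *
to([.5595,-.0148,.166],-.115)"
```

```text
shift mm [-1.6  0.3 19.6] turn -0.0 t 11.18 F [-0.  -0.8  4.2] grip 50.5 0.154 psi -0.115 pos [ 0.5611 -0.0146  0.1856]
```

{"fn": "move_arm", "kwargs": {"rows": [[0,[0,0,0.0025],0],[0,[0,0,0.005],0],[0,[0,0,0.0075],0],[0,[0,0,0.01],0],[0,[0,0,0.0125],0],[0,[0,0,0.015],0],[0,[0,0,0.0175],0],[0,[0,0,0.0195],0]]}}

```text
time: 11.85
ee_pos: [0.5605, -0.0146, 0.1654]
tcp_rot: [-0.0, 0.998, -0.058, -0.0]
force: [-0.9, -0.1, 4.4]
grip_width: 0.157
grip_force: 50.3
```

{"fn": "move_arm", "kwargs": {"rows": [[0,[0,0,0],0],[0,[0,0,0],0],[0,[0,0,0],0],[0,[0,0,0],0],[0,[0,0,0],0],[0,[0,0,0],0]]}}

```text
time: 12.35
ee_pos: [0.5603, -0.0145, 0.1656]
tcp_rot: [-0.0, 0.998, -0.058, -0.0]
force: [0.3, 0.7, -6.0]
grip_width: 0.155
grip_force: 48.9
```

Run:
```python
from h import *
to([.5595,-.0148,.166],-.115)
f,K,T=grab("scene"); s=env.state()["ee_pos"]
print("pred underside",((proj(K,T,s-[0,0,.0124])-[260,170])*7.5).round(0))
cv2.imwrite("pics/j.png",cv2.convertScaleAbs(cv2.resize(f[170:250,260:340,::-1],(600,600),interpolation=cv2.INTER_CUBIC),alpha=1.4))
```

```text
shift mm [-0.8  0.3 -0.4] turn -0.0 t 12.35 F [ 0.3  0.7 -6. ] grip 48.9 0.155 psi -0.115 pos [ 0.5603 -0.0145  0.1656]
pred underside [353. 332.]
```

View pics/j.png

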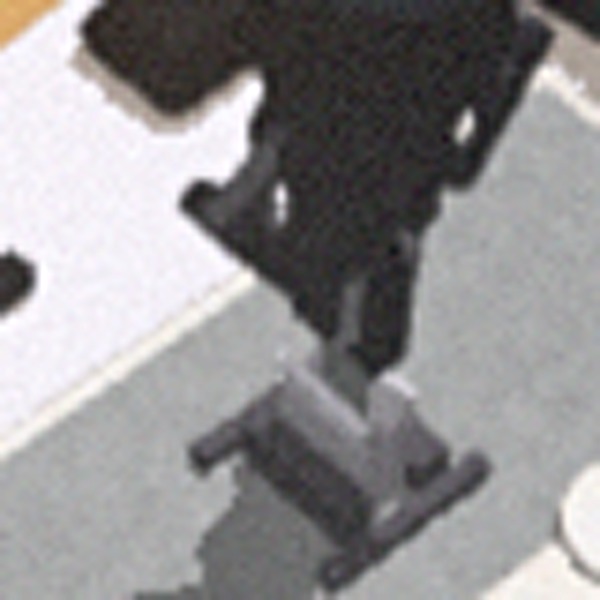

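The blade is between the plates at (345,385), with about 20 mm showing above them. That puts the tip at about 93 mm, roughly 13 mm clear of the deck. The drag is about 4–6 N and the blade is still gripped.

```bash
python3 -c "
from h import *
print(abs(env.state()['qvel']).max(), env.close_job())"
```

```text
the job is handed in; nothing more can be done
0.00205082999095041 None
```

I handed the job in: the probe arm is at its stop, and the feeler blade is held still in the gap with about 4–6 N of drag and its tip at an estimated 93 mm, 13 mm clear of the deck.

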